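# Spin a ringed mallet head on the bench turntable and brake it on the index pointer

### The arm

A 7-joint arm with a two-finger parallel gripper is mounted at the origin on the work surface. World frame = base frame: x ahead of the robot, y to its left, z up, the work surface at z = 0. Lengths are in m, angles in rad, forces in N, time in s.
With the tool pointing down it reaches from about 0.425 to 0.95 m from the base axis. Payload 4.7 kg.
Tool frame: the origin (TCP) lies on the centre line of the jaws, within the pads' length; the fingertips stand 17 mm ahead of it and the grasp point (between the pads) lies 2 mm behind it; z points along the fingers, y is the line along which they close (so a half turn about z gives the same grasp; the last joint's range is limited). The gripper opens to 85 mm and grips with 20 to 120 N. Pads are 22 mm wide; open, the fingers measure 114 mm over their backs; the gripper's body (76 mm by 85 mm) begins 54 mm behind the grasp point. The pads swing forward as they close: fully open they stand 13 mm farther back than shut.
Start: joints at [1.269, 0.469, -0.049, 1.532, 0.024, 1.141, -0.082], TCP at [0.182, -0.65, 0.248] pointing down, gripper open.
Joint ranges: [-2.59, 2.59], [-0.33, 1.99], [-1.39, 1.29], [0.1, 2.45], [-1.04, 4.18], [0.21, 1.99], [-2.66, 2.66]. Speed limits (rad/s): [2.57, 2.57, 3.14, 3.14, 3.14, 3.14, 3.14].

### API

Orientations are given as a rotation vector (axis times angle).
In Python, from rig import env, camera, get_calibration gives the robot as it stands.
- The arm moves only by the shell command python3 -m pendant 'ROWS' [FORCE]. ROWS is JSON, a list that holds one entry, the list of rows, each a list of 7 numbers: the turn, a rotation vector about the tool's x, y, z in rad, then the shift along the tool's x, y, z in mm, then the gripper command: -1 is fully open, 1 is shut, values between are in proportion. In form: [[[rx, ry, rz, x, y, z, gripper], ...]]. A call has exactly 5 rows; each row is the pose to reach, as a shift and turn from the pose commanded when the call began, along the tool's axes at that moment; what a row does not reach only later rows make up. A row lasts 1/10 s, in which the tool goes at most 50 mm and 8.59 degrees, less where a joint would pass 70% of its speed; a pose out of reach is approached as far as the arm can. A call with a gripper value outside its range is refused whole. The fingers move at their own pace and stop on an object; FORCE is the grip in N (left out, the last holds). Time passes only in rows, so rows that repeat a pose let the fingers close, or fill a call up. It gives the time, the measured TCP pose, the force, the opening and the grip force at its end, in the units of the state.
- env.read_state(): the state, without advancing time (a new reading comes with each control period).
- camera(name): name is "scene" or "top"; returns (picture, depth): 384x512x3 uint8, red, green, blue; 384x512 float32, m along the optical axis (not along the pixel's ray), 0 where there is no reading.
- get_calibration(name): a dict with "fov_y" (degrees; the focal length in pixels is half the picture's height over the tangent of half this angle, whatever the lens; pixels are square), "cx", "cy" (the principal point, pixels), "position" and "rotation" of the camera in the world. Camera axes: x right, y up, looking along -z (the intrinsics and any distortion apply to the point x, -y, -z); pixel columns grow to the right and rows downward; lengths in m; the calibration is good to about 2 mm. A picture is of the moment at which its call begins. get_calibration takes no time and is no camera call.
- env.finish_job(): hands the job in; it is judged then, once.
The state is a dict: "t": time; "joints": joint angles; "qd": joint speeds; "joint_torque": joint torques, N m; "ee_pos": TCP position; "tool_rot": TCP orientation; "contact_force": force on the tool from outside, world axes, zero at the start; "moment": the same for the moment, N m; "finger_gap": finger opening in m; "grasp_force": force on a finger pad.
Only numpy, scipy, OpenCV 4.12 (cv2) and the standard library are available. Lean on these libraries where they do the work, as an engineer would, in place of code of your own. Each camera call takes 0.05 s, during which the arm holds its last target. There are 200 camera calls.

### The job

The mallet head clamped upright on the bench turntable has just had its brass rings glued on: flick the turntable's round plate so that it spins freely, untouched, for at least two full turns in either direction to show whether the rings run true, then brake it with a fingertip on the plate so that it comes to rest with the brass index line at the steel pointer, within about a finger's breadth, and draw your hand back. Bring it to a stop at the pointer, not somewhere else to be dragged round afterwards; keep off the head and its chuck, and leave the loose ferrule, shaft offcut and wedge block where they are.

Things in the scene. Friction and masses are not known exactly. Their poses are not given: they have to be found in the camera images.
- stand: the turntable's fixed cast-iron stand; its place and yaw vary. Origin on the bench top on the vertical spin axis; +x points level from the axis to the pointer. Foot 200 mm across, 16 mm high, column under the plate. The pointer is a steel cone 34 mm long, 85 mm above the bench, aimed in at the axis, on an upright rod 16 mm thick, 190 mm from the axis and 96 mm high.
- plate: the round, flat, smooth aluminium turntable plate, level, 300 mm across, 14 mm thick, upper face 80 mm above the bench, about 2.7 kg. Origin on the axis at its underside; +x along its single brass index line (12 mm wide, flush in the upper face, 86 to 148 mm from the axis). Turns endlessly. A fingertip pressed on its upper face with a few newtons carries it along or stops it within 0.2 s.
- spindle (a joint): angle of the plate in rad about the vertical axis, growing counter-clockwise seen from above and counting on over full turns; 0 and every multiple of 2 pi: index line at the pointer. Starts between 2.2 and 4.2, at rest. The bearing is nearly frictionless: left alone, the plate loses about a third of its speed in 15 s.
- chuck: four-jaw chuck fixed on the middle of the plate, turning with it: 116 mm in diameter, its body up to 102 mm and its jaws up to 126 mm above the bench. Origin on the axis at the plate's underside.
- head: boxwood mallet head standing upright in the chuck on the spin axis and turning with it: 66 mm in diameter, top 314 mm above the bench, two brass rings 14 mm wide, and halfway up a dark 25 mm shaft hole on the same side as the index line. Origin on the axis at the plate's underside, 66 mm above the bench. Not to be touched.
- line_end (a point): outer end of the brass index line, on the plate's upper face, 148 mm from the axis
- pointer_tip (a point): tip of the fixed steel pointer, 154 mm from the axis, 85 mm above the bench
- ferrule: loose steel mallet ferrule, a tube 32 mm in diameter and 38 mm high standing on the bench beside the plate; origin under its centre. Leave alone.
- offcut: loose hickory shaft offcut, 150 x 28 x 26 mm, lying on the bench beside the plate; origin under its centre, x along its length. Leave alone.
- wedge: loose cast-iron wedge block, 95 x 50 mm and about 38 mm at its thick end, on the bench beside the plate; origin under its centre, x along its length. Leave alone.

How it is judged:
By the outcome, as a careful person would: the job done as asked, in the order asked, and still so for the second after the job is handed in, with the robot touching nothing.
It also fails if it takes over 54 s, if anything falls off the work surface, if the arm or the gripper's body presses on something with over 40 N, if the wrist force passes 120 N, or if a joint passes its speed limit or range.

## Working session

There is one attempt and no reset: what is moved stays moved. The work goes in short steps, Python scripts to look and compute and a shell command to move; the robot and the scene stay as the last step left them, time stands still between calls to the robot, and variables do not carry over. Pictures are saved under pics/ and viewed, at most 10 in all, crops included, and the job is handed in when it is done.

```bash
ls; mkdir -p pics; python3 - <<'E'
from rig import env,camera,get_calibration
import cv2,numpy as np
s=env.read_state();print({k:np.round(v,3).tolist() for k,v in s.items()})
for n in("scene","top"):
    im,d=camera(n);cv2.imwrite(f"pics/{n}0.png",im[:,:,::-1]);np.savez(f"{n}0.npz",im=im,d=d);print(n,get_calibration(n))
E
```

```text
pics
{'t': 0.0, 'joints': [1.269, 0.469, -0.049, 1.534, 0.024, 1.141, -0.082], 'qd': [0.001, -0.0, 0.001, 0.001, -0.0, -0.001, -0.0], 'joint_torque': [-0.001, -51.031, -0.047, -23.771, 0.011, 0.008, -0.0], 'ee_pos': [0.182, -0.65, 0.247], 'tool_rot': [-3.111, -0.427, 0.0], 'contact_force': [-0.105, -0.664, -0.008], 'moment': [0.011, -0.024, 0.045], 'grasp_force': 0.0, 'finger_gap': 0.085}
scene {'fov_y': 49.23260225750128, 'cx': 258.21351079242373, 'cy': 193.78213396356668, 'position': array([1.22491133, 0.31465185, 0.67949323]), 'rotation': array([0.60457582, 0.84553648, 1.81036286])}
top {'fov_y': 50.645540568141314, 'cx': 257.85470460216567, 'cy': 190.52062165957935, 'position': array([0.49435175, 0.0589492 , 0.94874351]), 'rotation': array([ 0.02206861, -0.07950515, -1.58001229])}
```

View pics/scene0.png

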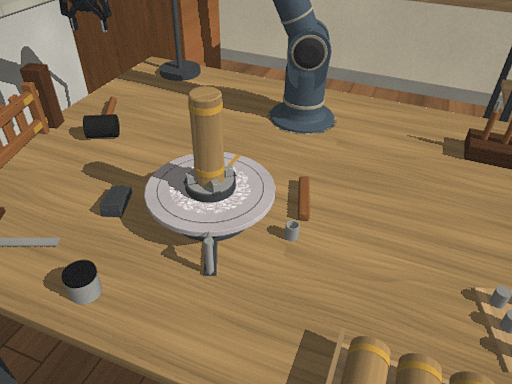

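View pics/top0.png

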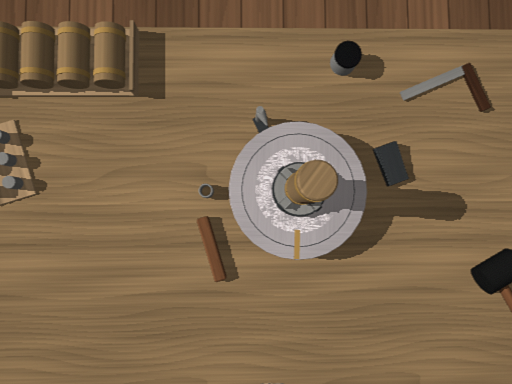

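The pictures show the plate centred near (298,190) in the top view. Its index line is at about (297,245), the pointer post near (261,115), the ferrule at (206,190), the offcut at (212,248) and the wedge at (392,163). Next I measure them.

```bash
cat > h.py <<'E'
import cv2,numpy as np
from scipy.spatial.transform import Rotation as R
from rig import env,camera,get_calibration
def ray(n,uv,z):
    c=get_calibration(n);f=192/np.tan(np.radians(c["fov_y"]/2));uv=np.atleast_2d(uv).astype(float)
    d=np.c_[(uv[:,0]-c["cx"])/f,-(uv[:,1]-c["cy"])/f,-np.ones(len(uv))]@R.from_rotvec(c["rotation"]).as_matrix().T
    return c["position"]+d*((z-c["position"][2])/d[:,2])[:,None]
def proj(n,P):
    c=get_calibration(n);f=192/np.tan(np.radians(c["fov_y"]/2))
    q=(np.atleast_2d(P)-c["position"])@R.from_rotvec(c["rotation"]).as_matrix()
    return np.c_[c["cx"]+f*q[:,0]/-q[:,2],c["cy"]-f*q[:,1]/-q[:,2]]
def brass(im):
    h=cv2.cvtColor(im,cv2.COLOR_RGB2HSV)
    return cv2.inRange(h,(15,140,120),(30,255,255))
E
python3 - <<'E'
from h import *
for n in("top","scene"):
    z=np.load(n+"0.npz");im=z["im"];h=cv2.cvtColor(im,cv2.COLOR_RGB2HSV)
    m=cv2.inRange(h,(0,0,90),(180,60,255))
    k,lab,st,ce=cv2.connectedComponentsWithStats(m)
    j=1+np.argmax([s[4] if s[0]>90 and s[0]<400 and s[1]>90 else 0 for s in st[1:]])
    cs,_=cv2.findContours((lab==j).astype(np.uint8),cv2.RETR_EXTERNAL,cv2.CHAIN_APPROX_NONE)
    p=cv2.convexHull(max(cs,key=cv2.contourArea))[:,0]
    w=ray(n,p,.08);(cx,cy),r=cv2.minEnclosingCircle(w[:,:2].astype(np.float32))
    A=np.c_[2*w[:,:2],np.ones(len(w))];s=np.linalg.lstsq(A,(w[:,:2]**2).sum(1),rcond=None)[0]
    print(n,st[j],"circ",cx,cy,r,"ls",s[:2],np.sqrt(s[2]+s[0]**2+s[1]**2))
    b=brass(im);k,lab,st,ce=cv2.connectedComponentsWithStats(b)
    for s_,c_ in zip(st[1:],ce[1:]):
        if s_[4]>20: print(s_,c_,ray(n,c_,.08)[0])
for name,uv,zz in(("rod top",(260,112),.096),("tip",(270,132),.085),("ferrule",(206,190),.038),("off1",(203,218),.026),("off2",(220,280),.026),("wedge",(392,163),.03)):print(name,ray("top",uv,zz)[0])
im=np.load("top0.npz")["im"];cv2.imwrite("pics/crop.png",cv2.resize(im[95:275,190:420,::-1],None,fx=3,fy=3))
E
```

```text
top [  228   121   139   139 12540] circ 0.5515956878662109 -0.05928283929824829 0.1503450870513916 ls [ 0.55216774 -0.05932248] 0.14928597915198608
[22 27 15  6 73] [29.16438356 29.17808219] [0.90372787 0.51691757 0.08      ]
[58 27 17  7 74] [66.04054054 29.41891892] [0.90366011 0.43862529 0.08      ]
[95 27 16  7 74] [102.54054054  29.59459459] [0.9037327  0.36062529 0.08      ]
[20 67 16  6 75] [27.6        69.37333333] [0.81507197 0.51802575 0.08      ]
[57 67 17  7 79] [64.79746835 69.70886076] [0.81450868 0.43956849 0.08      ]
[93 68 18  7 77] [101.45454545  70.05194805] [0.81392253 0.36174596 0.08      ]
[295 231   4  28 105] [296.57142857 245.        ] [ 0.43307647 -0.05454887  0.08      ]
scene [ 144  152  132  123 7558] circ 0.6005765199661255 -0.028301795944571495 0.20358897745609283 ls [ 0.58774375 -0.03738553] 0.16853819311489204
[22 93 12 13 88] [27.81818182 99.38636364] [ 0.38465886 -0.76287029  0.08      ]
[196 100  27  16 190] [209.86315789 110.28947368] [ 0.22035421 -0.22496931  0.08      ]
[ 32 121  12  13  80] [ 37.4625 127.3625] [ 0.50264184 -0.61233086  0.08      ]
[228 154  13  11  47] [234.34042553 158.89361702] [ 0.42602522 -0.05237694  0.08      ]
[201 164  24  14 138] [212.53623188 172.81884058] [ 0.50121809 -0.07616787  0.08      ]
[360 343  30  24 228] [375.68421053 351.30701754] [0.82315932 0.36776655 0.08      ]
[412 361  30  23 230] [427.28695652 369.06086957] [0.82268646 0.44535257 0.08      ]
[468 380  16   4  43] [473.72093023 381.8372093 ] [0.81707404 0.51109209 0.08      ]
rod top [0.71727557 0.02101711 0.096     ]
tip [ 6.76334612e-01 -5.57914038e-04  8.50000000e-02]
ferrule [0.55530215 0.14157677 0.038     ]
off1 [0.49276323 0.1496028  0.026     ]
off2 [0.35372163 0.11201444 0.026     ]
wedge [ 0.61454134 -0.28551193  0.03      ]
```

View pics/crop.png

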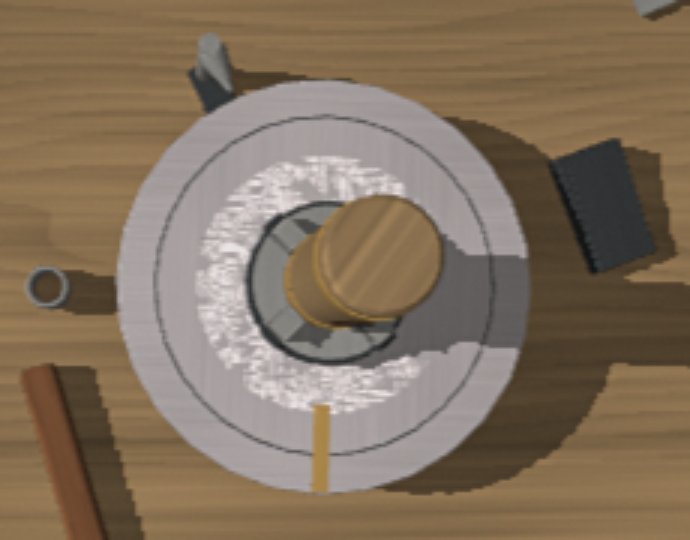

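The crop puts the pointer's rod top at about (260,109) and its tip at about (267,125). That makes the pointer direction about 25°. I'll work out the tool-frame shifts to a start point on the plate's right side.

```bash
cat >> h.py <<'E'
C=np.array([.5518,-.0593])
def tool(P):
    s=env.read_state();return R.from_rotvec(s["tool_rot"]).inv().apply(np.atleast_2d(P)-s["ee_pos"])*1000
def at(deg,z,r=.128): return np.array([C[0]+r*np.cos(np.radians(deg)),C[1]+r*np.sin(np.radians(deg)),z])
E
python3 - <<'E'
from h import *
np.set_printoptions(suppress=True,precision=3)
for uv,z in(((260,109),.096),((267.3,125),.085)):
    v=ray("top",uv,z)[0,:2]-C;print(np.hypot(*v),np.arctan2(v[1],v[0]))
s=env.read_state();print(R.from_rotvec(s["tool_rot"]).as_matrix(),s["ee_pos"])
print(at(-112,.14),tool(at(-112,.14)))
E
```

```text
0.1897760555484939 0.4365612450555797
0.15395051856388572 0.43145610940804346
[[ 0.963  0.269 -0.001]
 [ 0.269 -0.963  0.002]
 [-0.    -0.002 -1.   ]] [ 0.182 -0.65   0.247]
[ 0.504 -0.178  0.14 ] [[ 437.258 -367.124  108.001]]
```

```bash
python3 -m pendant '[[[0,0,0,34,-29,4,1],[0,0,0,68,-57,8,1],[0,0,0,102,-86,12,1],[0,0,0,136,-114,16,1],[0,0,0,170,-143,20,1]]]' 40; python3 -m pendant '[[[0,0,0,34,-29,4,1],[0,0,0,68,-57,8,1],[0,0,0,102,-86,12,1],[0,0,0,136,-114,16,1],[0,0,0,170,-143,20,1]]]' ; python3 -m pendant '[[[0,0,0,34,-29,14,1],[0,0,0,68,-57,30,1],[0,0,0,97,-81,48,1],[0,0,0,97,-81,60,1],[0,0,0,97,-81,68,1]]]'; python3 - <<'E'
from h import *
im,d=camera("scene");cv2.imwrite("pics/s1.png",im[:,:,::-1]);print(env.read_state()["t"],tool(at(-112,.105)),env.read_state()["contact_force"])
E
```

```text
t: 0.6
ee_pos: [0.3077, -0.4648, 0.2279]
tool_rot: [-3.112, -0.427, 0.0]
contact_force: [1.0, -0.8, 0.7]
finger_gap: 0.0121
grasp_force: 0.0
t: 1.1
ee_pos: [0.4328, -0.2815, 0.208]
tool_rot: [3.112, 0.427, -0.0]
contact_force: [0.7, -0.8, -1.3]
finger_gap: -0.0001
grasp_force: 0.0
t: 1.6
ee_pos: [0.5035, -0.1779, 0.1389]
tool_rot: [-3.111, -0.431, 0.003]
contact_force: [-1.3, -0.4, 0.3]
finger_gap: -0.0001
grasp_force: 0.0
1.65 [[ 1.92599898 -0.61169223 33.05405711]] [-0.10144236 -0.13988964 -0.65160414]
```

View pics/s1.png

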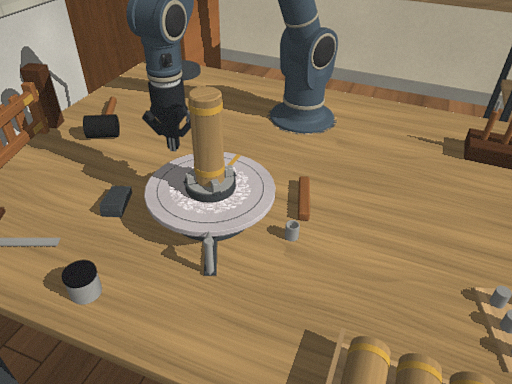

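The fingertip (172,148) is above the plate's near rim and the gripper is clear of the head. Next I lower it to touch.

```bash
python3 -m pendant '[[[0,0,0,1,0,14,1],[0,0,0,2,0,28,1],[0,0,0,2,0,37,1],[0,0,0,2,0,40,1],[0,0,0,2,0,40,1]]]'; python3 -m pendant '[[[0,0,0,0,0,1,1],[0,0,0,0,0,2,1],[0,0,0,0,0,2,1],[0,0,0,0,0,2,1],[0,0,0,0,0,2,1]]]'; python3 -c "
from h import *
print(env.read_state()['contact_force'], tool(at(-112,.097)))
for a in (-110,-106,-101,-95,-88,-81,-74): print(a,tool(at(a,.097)).round(1))"
```

```text
t: 2.15
ee_pos: [0.5054, -0.1785, 0.0998]
tool_rot: [-3.112, -0.427, 0.001]
contact_force: [-0.4, -0.3, -0.2]
finger_gap: 0.0003
grasp_force: 0.0
t: 2.65
ee_pos: [0.5059, -0.1783, 0.0985]
tool_rot: [3.112, 0.427, 0.001]
contact_force: [0.3, 0.3, -0.3]
finger_gap: 0.0
grasp_force: 0.0
[ 0.25396703  0.30507861 -0.25682183] [[-1.88715922 -0.90582628  1.52104171]]
-110 [[1.7 1.8 1.5]]
-106 [[9.1 6.7 1.5]]
-101 [[18.9 12.1  1.5]]
-95 [[31.2 17.5  1.5]]
-88 [[46.1 22.1  1.5]]
-81 [[61.5 24.9  1.6]]
-74 [[77.1 25.7  1.6]]
```

```bash
python3 -m pendant '[[[0,0,0,0,0,1,1],[0,0,0,0,0,2,1],[0,0,0,0,0,2,1],[0,0,0,0,0,2,1],[0,0,0,0,0,2,1]]]'; python3 -c "
from h import *
print(env.read_state()['contact_force'])"
```

```text
t: 3.15
ee_pos: [0.5066, -0.1786, 0.0971]
tool_rot: [3.111, 0.427, 0.003]
contact_force: [-0.3, -0.3, 5.4]
finger_gap: 0.0005
grasp_force: 2.7
[-0.2940964  -0.27911656  5.42565963]
```

```bash
python3 -m pendant '[[[0,0,0,5.5,3.6,0.3,1],[0,0,0,15.2,9.3,0.3,1],[0,0,0,29.4,15.9,0.3,1],[0,0,0,44.2,20.7,0,1],[0,0,0,60.7,23.7,-14,1]]]'; python3 -m pendant '[[[0,0,0,6,1,-12,1],[0,0,0,6,1,-25,1],[0,0,0,-2,1,-30,1],[0,0,0,-10,0,-30,1],[0,0,0,-15,0,-30,1]]]'
cat >> h.py <<'E'
def angle():
    """spindle angle mod 2pi from brass line in the top view"""
    t=env.read_state()["t"];im,_=camera("top")
    v,u=np.nonzero(brass(im));w=ray("top",np.c_[u,v],.08)[:,:2]-C;r=np.hypot(*w.T)
    k=(r>.095)&(r<.149);n=k.sum()
    if n<15: return t,n,None
    m=w[k].mean(0);return t,n,(np.arctan2(m[1],m[0])-.434)%(2*np.pi)
E
python3 -c "
from h import *
im,d=camera('top');cv2.imwrite('pics/t2.png',im[:,:,::-1])
for i in range(8): print(angle())"
```

```text
t: 3.65
ee_pos: [0.5697, -0.1849, 0.1089]
tool_rot: [-3.111, -0.426, 0.006]
contact_force: [-0.4, -0.3, 0.3]
finger_gap: -0.0003
grasp_force: 0.0
t: 4.15
ee_pos: [0.5539, -0.1894, 0.14]
tool_rot: [3.113, 0.425, -0.003]
contact_force: [0.7, 0.4, -0.4]
finger_gap: 0.0001
grasp_force: 0.0
(4.2, np.int64(83), np.float64(3.819097612041933))
(4.25, np.int64(63), np.float64(3.875956846771556))
(4.3, np.int64(15), np.float64(3.923849621984274))
(4.35, np.int64(0), None)
(4.4, np.int64(0), None)
(4.45, np.int64(0), None)
(4.5, np.int64(0), None)
(4.55, np.int64(0), None)
```

View pics/t2.png

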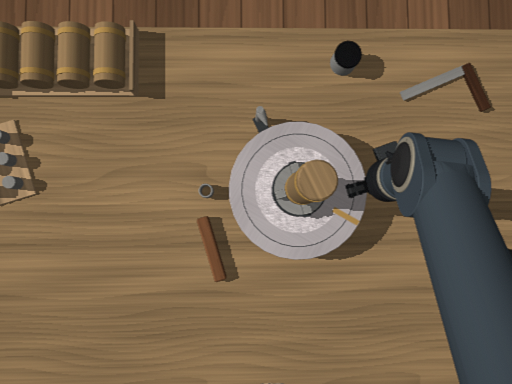

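The top view shows the line at about (345,215), near the head's shadow, and the plate turning at roughly 1.1 rad/s. The fingertip hovers clear at (357,188). I wait, then measure the speed.

```bash
Z() { :; }
python3 -m pendant '[[[0,0,0,0,0,0,1],[0,0,0,0,0,0,1],[0,0,0,0,0,0,1],[0,0,0,0,0,0,1],[0,0,0,0,0,0,1]]]' >/dev/null
python3 -m pendant '[[[0,0,0,0,0,0,1],[0,0,0,0,0,0,1],[0,0,0,0,0,0,1],[0,0,0,0,0,0,1],[0,0,0,0,0,0,1]]]' >/dev/null
python3 -m pendant '[[[0,0,0,0,0,0,1],[0,0,0,0,0,0,1],[0,0,0,0,0,0,1],[0,0,0,0,0,0,1],[0,0,0,0,0,0,1]]]' >/dev/null
python3 -m pendant '[[[0,0,0,0,0,0,1],[0,0,0,0,0,0,1],[0,0,0,0,0,0,1],[0,0,0,0,0,0,1],[0,0,0,0,0,0,1]]]' >/dev/null
python3 -c "
from h import *
print(angle())"
python3 -m pendant '[[[0,0,0,0,0,0,1],[0,0,0,0,0,0,1],[0,0,0,0,0,0,1],[0,0,0,0,0,0,1],[0,0,0,0,0,0,1]]]' >/dev/null
python3 -c "
from h import *
print(angle())"
python3 -m pendant '[[[0,0,0,0,0,0,1],[0,0,0,0,0,0,1],[0,0,0,0,0,0,1],[0,0,0,0,0,0,1],[0,0,0,0,0,0,1]]]' >/dev/null
python3 -c "
from h import *
print(angle())"
python3 -m pendant '[[[0,0,0,0,0,0,1],[0,0,0,0,0,0,1],[0,0,0,0,0,0,1],[0,0,0,0,0,0,1],[0,0,0,0,0,0,1]]]' >/dev/null
python3 -c "
from h import *
print(angle())"
python3 -m pendant '[[[0,0,0,0,0,0,1],[0,0,0,0,0,0,1],[0,0,0,0,0,0,1],[0,0,0,0,0,0,1],[0,0,0,0,0,0,1]]]' >/dev/null
python3 -c "
from h import *
print(angle())"
```

```text
(6.6, np.int64(80), np.float64(0.23860175666031708))
(7.15, np.int64(88), np.float64(0.8296763150433941))
(7.7, np.int64(88), np.float64(1.4083605613865802))
(8.25, np.int64(82), np.float64(1.978820050436976))
(8.8, np.int64(78), np.float64(2.535803407820673))
```

```bash
python3 -m pendant '[[[0,0,0,0,0,9,1],[0,0,0,0,0,18,1],[0,0,0,0,0,26,1],[0,0,0,0,0,32,1],[0,0,0,0,0,34,1]]]' 
python3 -m pendant '[[[0,0,0,0,0,0,1],[0,0,0,0,0,0,1],[0,0,0,0,0,0,1],[0,0,0,0,0,0,1],[0,0,0,0,0,0,1]]]'
python3 -m pendant '[[[0,0,0,0,0,0,1],[0,0,0,0,0,0,1],[0,0,0,0,0,0,1],[0,0,0,0,0,0,1],[0,0,0,0,0,0,1]]]' >/dev/null
python3 -m pendant '[[[0,0,0,0,0,0,1],[0,0,0,0,0,0,1],[0,0,0,0,0,0,1],[0,0,0,0,0,0,1],[0,0,0,0,0,0,1]]]' >/dev/null
python3 -m pendant '[[[0,0,0,0,0,0,1],[0,0,0,0,0,0,1],[0,0,0,0,0,0,1],[0,0,0,0,0,0,1],[0,0,0,0,0,0,1]]]' >/dev/null
python3 -m pendant '[[[0,0,0,0,0,0,1],[0,0,0,0,0,0,1],[0,0,0,0,0,0,1],[0,0,0,0,0,0,1],[0,0,0,0,0,0,1]]]' >/dev/null
python3 -m pendant '[[[0,0,0,0,0,0,1],[0,0,0,0,0,0,1],[0,0,0,0,0,0,1],[0,0,0,0,0,0,1],[0,0,0,0,0,0,1]]]' >/dev/null
python3 -m pendant '[[[0,0,0,0,0,0,1],[0,0,0,0,0,0,1],[0,0,0,0,0,0,1],[0,0,0,0,0,0,1],[0,0,0,0,0,0,1]]]' >/dev/null
python3 -m pendant '[[[0,0,0,0,0,0,1],[0,0,0,0,0,0,1],[0,0,0,0,0,0,1],[0,0,0,0,0,0,1],[0,0,0,0,0,0,1]]]' >/dev/null
python3 -m pendant '[[[0,0,0,0,0,0,1],[0,0,0,0,0,0,1],[0,0,0,0,0,0,1],[0,0,0,0,0,0,1],[0,0,0,0,0,0,1]]]' >/dev/null
python3 -m pendant '[[[0,0,0,0,0,0,1],[0,0,0,0,0,0,1],[0,0,0,0,0,0,1],[0,0,0,0,0,0,1],[0,0,0,0,0,0,1]]]' >/dev/null
python3 -m pendant '[[[0,0,0,0,0,0,1],[0,0,0,0,0,0,1],[0,0,0,0,0,0,1],[0,0,0,0,0,0,1],[0,0,0,0,0,0,1]]]' >/dev/null
python3 -m pendant '[[[0,0,0,0,0,0,1],[0,0,0,0,0,0,1],[0,0,0,0,0,0,1],[0,0,0,0,0,0,1],[0,0,0,0,0,0,1]]]' >/dev/null
python3 -m pendant '[[[0,0,0,0,0,0,1],[0,0,0,0,0,0,1],[0,0,0,0,0,0,1],[0,0,0,0,0,0,1],[0,0,0,0,0,0,1]]]' >/dev/null
python3 -c "
from h import *
print(angle())"
python3 -m pendant '[[[0,0,0,0,0,0,1],[0,0,0,0,0,0,1],[0,0,0,0,0,0,1],[0,0,0,0,0,0,1],[0,0,0,0,0,0,1]]]' 
python3 -c "
from h import *
print(angle())"
```

```text
t: 9.35
ee_pos: [0.5556, -0.1887, 0.1051]
tool_rot: [-3.112, -0.427, 0.003]
contact_force: [-0.5, 0.7, 0.8]
finger_gap: 0.0001
grasp_force: 0.0
t: 9.85
ee_pos: [0.5563, -0.1889, 0.1066]
tool_rot: [3.112, 0.427, 0.001]
contact_force: [-0.2, -0.2, -0.4]
finger_gap: -0.0001
grasp_force: 0.0
(15.85, np.int64(84), np.float64(2.4346412363685577))
t: 16.4
ee_pos: [0.5562, -0.1889, 0.1063]
tool_rot: [3.112, 0.427, 0.0]
contact_force: [0.8, -0.1, 0.2]
finger_gap: 0.0001
grasp_force: 0.0
(16.4, np.int64(85), np.float64(2.8513591941333947))
```

```bash
python3 -m pendant '[[[0,0,0,0,0,1,1],[0,0,0,0,0,2,1],[0,0,0,0,0,3,1],[0,0,0,0,0,3,1],[0,0,0,0,0,3,1]]]' >/dev/null
python3 -m pendant '[[[0,0,0,0,0,0,1],[0,0,0,0,0,0,1],[0,0,0,0,0,0,1],[0,0,0,0,0,0,1],[0,0,0,0,0,0,1]]]' >/dev/null
python3 -m pendant '[[[0,0,0,0,0,0,1],[0,0,0,0,0,0,1],[0,0,0,0,0,0,1],[0,0,0,0,0,0,1],[0,0,0,0,0,0,1]]]' >/dev/null
python3 -m pendant '[[[0,0,0,0,0,0,1],[0,0,0,0,0,0,1],[0,0,0,0,0,0,1],[0,0,0,0,0,0,1],[0,0,0,0,0,0,1]]]' >/dev/null
python3 -m pendant '[[[0,0,0,0,0,0,1],[0,0,0,0,0,0,1],[0,0,0,0,0,0,1],[0,0,0,0,0,0,1],[0,0,0,0,0,0,1]]]' >/dev/null
python3 -m pendant '[[[0,0,0,0,0,0,1],[0,0,0,0,0,0,1],[0,0,0,0,0,0,1],[0,0,0,0,0,0,1],[0,0,0,0,0,0,1]]]' >/dev/null
python3 -m pendant '[[[0,0,0,0,0,0,1],[0,0,0,0,0,0,1],[0,0,0,0,0,0,1],[0,0,0,0,0,0,1],[0,0,0,0,0,0,1]]]' 
python3 -c "
from h import *
for i in range(3): print(angle())"
```

```text
t: 19.95
ee_pos: [0.5562, -0.1889, 0.1033]
tool_rot: [3.112, 0.427, 0.0]
contact_force: [-0.5, -0.6, -1.1]
finger_gap: 0.0003
grasp_force: 0.0
(19.95, np.int64(83), np.float64(5.30582281545696))
(20.0, np.int64(83), np.float64(5.337888739575801))
(20.05, np.int64(79), np.float64(5.368183976495971))
```

```bash
python3 -m pendant '[[[0,0,0,0,0,0,1],[0,0,0,0,0,0,1],[0,0,0,0,0,0,1],[0,0,0,0,0,0,1],[0,0,0,0,0,0,1]]]' >/dev/null
python3 -m pendant '[[[0,0,0,0,0,0,1],[0,0,0,0,0,0,1],[0,0,0,0,0,0,1],[0,0,0,0,0,0,1],[0,0,0,0,0,0,1]]]' >/dev/null
python3 -c "
from h import *
print(angle(),env.read_state()['t'])"
```

```text
(21.1, np.int64(84), np.float64(6.022448395793637)) 21.15
```

```bash
python3 -m pendant '[[[0,0,0,0,0,0,1],[0,0,0,0,0,0,1],[0,0,0,0,0,5.5,1],[0,0,0,0,0,9,1],[0,0,0,0,0,9,1]]]'
python3 -c "
from h import *
print(angle(),angle(),env.read_state()['contact_force'])"
```

```text
t: 21.65
ee_pos: [0.5596, -0.1888, 0.0971]
tool_rot: [3.11, 0.428, 0.011]
contact_force: [0.1, 1.3, 13.1]
finger_gap: -0.0004
grasp_force: 6.8
(21.65, np.int64(86), np.float64(6.2777148682993325)) (21.7, np.int64(88), np.float64(6.275580950121869)) [3.78428399e-01 1.20825484e-02 1.38074641e+01]
```

It stopped within 0.01 rad of the pointer. I lift straight off and check for drift.

```bash
python3 -m pendant '[[[0,0,0,0,0,-12,1],[0,0,0,0,0,-35,1],[0,0,0,0,0,-60,1],[0,0,0,0,0,-60,1],[0,0,0,0,0,-60,1]]]'
python3 -c "
from h import *
for i in range(4): print(angle())"
```

```text
t: 22.25
ee_pos: [0.556, -0.189, 0.1545]
tool_rot: [3.112, 0.427, 0.0]
contact_force: [-0.3, 0.1, -0.7]
finger_gap: -0.0001
grasp_force: 0.0
(22.25, np.int64(86), np.float64(6.2374234118056595))
(22.3, np.int64(86), np.float64(6.2327759038062975))
(22.35, np.int64(87), np.float64(6.2292695165468))
(22.4, np.int64(85), np.float64(6.226228908459411))
```

Spring-back from the fingertip left a slow drift of about −0.07 rad/s. I'll catch it straight away with a light touch.

```bash
python3 -m pendant '[[[0,0,0,0,0,46,1],[0,0,0,0,0,57,1],[0,0,0,0,0,58,1],[0,0,0,0,0,58,1],[0,0,0,0,0,58,1]]]'
python3 -c "
from h import *
print(angle(),angle(),angle());s=env.read_state();print(s['contact_force'],s['ee_pos'],s['moment'])"
```

```text
t: 22.95
ee_pos: [0.557, -0.1883, 0.0971]
tool_rot: [-3.112, -0.428, -0.002]
contact_force: [0.3, 1.8, 6.2]
finger_gap: 0.0003
grasp_force: 3.0
(22.95, np.int64(86), np.float64(6.259252787824397)) (23.0, np.int64(86), np.float64(6.259252787824397)) (23.05, np.int64(86), np.float64(6.259252787824397))
[0.42247707 0.79576266 5.72228558] [ 0.55697296 -0.18827225  0.09711567] [ 0.24936148 -0.01583779 -0.08258317]
```

```bash
python3 -m pendant '[[[0,0,0,0.1,0,-0.2,1],[0,0,0,0.2,0,-0.4,1],[0,0,0,0.3,0.1,-0.6,1],[0,0,0,0.4,0.1,-0.8,1],[0,0,0,0.4,0.1,-0.8,1]]]'
python3 -c "
from h import *
print(angle());
F=[]
for i in range(4): angle();F.append(env.read_state()['contact_force'])
s=env.read_state();print(angle(),np.mean(F,0),s['ee_pos'])"
```

```text
t: 23.6
ee_pos: [0.5566, -0.1883, 0.0971]
tool_rot: [-3.112, -0.428, 0.0]
contact_force: [-0.4, 2.6, 4.8]
finger_gap: -0.0003
grasp_force: 2.4
(23.6, np.int64(86), np.float64(6.256171044810117))
(23.85, np.int64(86), np.float64(6.256171044810117)) [-0.35230457  2.93938147  4.41825311] [ 0.55662015 -0.18838558  0.09712019]
```

```bash
python3 -m pendant '[[[0,0,0,0.2,0,-0.3,1],[0,0,0,0.4,0,-0.6,1],[0,0,0,0.6,0.1,-0.9,1],[0,0,0,0.8,0.1,-1.2,1],[0,0,0,0.8,0.1,-1.2,1]]]'
python3 -c "
from h import *
F=[]
for i in range(4): a=angle();F.append(env.read_state()['contact_force'])
s=env.read_state();print(a,np.mean(F,0),s['ee_pos'])"
```

```text
t: 24.4
ee_pos: [0.5571, -0.1892, 0.098]
tool_rot: [3.112, 0.426, -0.001]
contact_force: [-0.2, 0.3, -0.2]
finger_gap: -0.0001
grasp_force: 0.0
(24.55, np.int64(85), np.float64(6.247154933881221)) [ 0.07492811  0.17628908 -0.37364262] [ 0.55732995 -0.18881208  0.09822489]
```

Contact has been released. I check for drift.

```bash
python3 -c "
from h import *
for i in range(12):
  a=angle()
  if i%3==2: print(a)"
```

```text
(24.7, np.int64(86), np.float64(6.245775946834004))
(24.85, np.int64(86), np.float64(6.245208957733595))
(25.0, np.int64(86), np.float64(6.2436580025247626))
(25.15, np.int64(87), np.float64(6.243400126035098))
```

```bash
python3 -m pendant '[[[0,0,0,0,0,0.4,1],[0,0,0,0,0,0.8,1],[0,0,0,0,0,1,1],[0,0,0,0,0,1,1],[0,0,0,0,0,1,1]]]'
python3 -c "
from h import *
F=[]
for i in range(4): a=angle();F.append(env.read_state()['contact_force'])
s=env.read_state();print(a,np.mean(F,0),s['ee_pos'])"
```

```text
t: 25.7
ee_pos: [0.5574, -0.1887, 0.0973]
tool_rot: [3.112, 0.427, 0.0]
contact_force: [0.4, -0.7, -0.3]
finger_gap: 0.0001
grasp_force: 0.0
(25.85, np.int64(87), np.float64(6.2418742061875605)) [ 0.25282781 -0.08942425 -0.11093273] [ 0.55741539 -0.18874795  0.09735521]
```

Not quite touching yet, so a little lower.

```bash
python3 -m pendant '[[[0,0,0,0,0,0.2,1],[0,0,0,0,0,0.4,1],[0,0,0,0,0,0.5,1],[0,0,0,0,0,0.5,1],[0,0,0,0,0,0.5,1]]]'
python3 -c "
from h import *
F=[]
for i in range(6): a=angle();F.append(env.read_state()['contact_force'])
s=env.read_state();print(a,np.mean(F,0),s['ee_pos'])"
```

```text
t: 26.4
ee_pos: [0.5577, -0.1887, 0.0971]
tool_rot: [3.112, 0.427, 0.001]
contact_force: [-0.0, 0.5, 2.3]
finger_gap: -0.0002
grasp_force: 1.5
(26.65, np.int64(86), np.float64(6.2436580025247626)) [-0.09466567  0.24671417  3.64895867] [ 0.55769862 -0.18875764  0.09713655]
```

```bash
python3 -m pendant '[[[0,0,0,0.05,0,-0.1,1],[0,0,0,0.1,0,-0.2,1],[0,0,0,0.15,0,-0.3,1],[0,0,0,0.2,0,-0.4,1],[0,0,0,0.25,0,-0.5,1]]]'|grep force
python3 -m pendant '[[[0,0,0,0.05,0,-0.1,1],[0,0,0,0.1,0,-0.2,1],[0,0,0,0.15,0,-0.3,1],[0,0,0,0.2,0,-0.4,1],[0,0,0,0.25,0,-0.5,1]]]'|grep force
python3 -c "
from h import *
F=[]
for i in range(10):
  a=angle();F.append(env.read_state()['contact_force'])
  if i%3==0: print(a)
s=env.read_state();print(np.mean(F,0),s['ee_pos'])"
```

```text
contact_force: [0.1, 0.7, 2.0]
grasp_force: 1.1
contact_force: [0.0, -0.9, -0.4]
grasp_force: 0.0
(27.7, np.int64(86), np.float64(6.240704111000912))
(27.85, np.int64(87), np.float64(6.240950169380287))
(28.0, np.int64(87), np.float64(6.240950169380287))
(28.15, np.int64(87), np.float64(6.240950169380287))
[ 0.11136452 -0.15392811 -0.34671237] [ 0.55789138 -0.18862946  0.09786153]
```

The plate is at rest and off contact, at about −0.042 rad (6 mm at the line's end). Now I draw the hand back.

```bash
python3 -m pendant '[[[0,0,0,0,0,-5,1],[0,0,0,0,0,-30,1],[0,0,0,0,0,-60,1],[0,0,0,0,0,-90,1],[0,0,0,0,0,-110,1]]]'|grep force
python3 -m pendant '[[[0,0,0,-34,29,0,1],[0,0,0,-68,57,0,1],[0,0,0,-102,86,0,1],[0,0,0,-130,108,0,1],[0,0,0,-140,116,0,1]]]'
python3 -m pendant '[[[0,0,0,0,0,0,1],[0,0,0,0,0,0,1],[0,0,0,0,0,0,1],[0,0,0,0,0,0,1],[0,0,0,0,0,0,1]]]'|grep force
python3 -c "
from h import *
for i in range(10):
  a=angle()
  if i%3==0: print(a)
im,d=camera('top');cv2.imwrite('pics/t3.png',im[:,:,::-1])"
```

```text
contact_force: [0.3, -0.5, -0.2]
grasp_force: 0.0
t: 29.2
ee_pos: [0.4511, -0.3421, 0.2082]
tool_rot: [3.112, 0.417, -0.002]
contact_force: [-0.4, 1.0, 0.1]
finger_gap: 0.0001
grasp_force: 0.0
contact_force: [-0.8, -0.4, -0.2]
grasp_force: 0.0
(29.7, np.int64(86), np.float64(6.240704111000912))
(29.85, np.int64(87), np.float64(6.240950169380287))
(30.0, np.int64(86), np.float64(6.240704111000912))
(30.15, np.int64(87), np.float64(6.240950169380287))
```

View pics/t3.png

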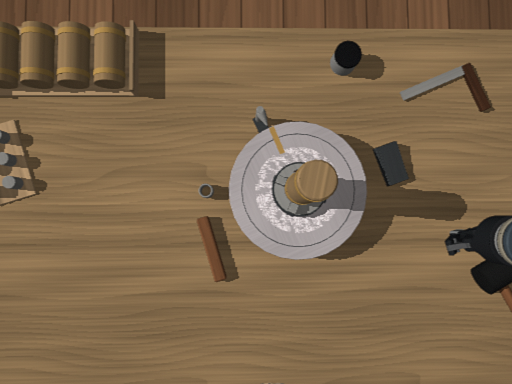

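The index line's outer end (271,127) sits beside the pointer tip (267,125). The plate is still, the loose parts are where they were, and the hand is well clear.

```bash
python3 -c "
from rig import env
print(env.finish_job())"
```

```text
the job is handed in; nothing more can be done
None
```

The plate spun untouched for about two and a half turns and now rests with its index line about 6 mm short of the pointer, the hand drawn back; the first brake stopped it about 1 mm off, but lift-off set it drifting slowly back and I steadied it with two more light touches.

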